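# Stand a probe in its locking dock after changing grip in a cradle

## Robot

A 6-joint arm with a two-finger parallel gripper is mounted at the origin on a cart in front of the work surface, level with it; the furniture and walls round the work are solid. World frame = base frame: x ahead of the robot, y to its left, z up, the work surface at z = 0. Lengths are in m, angles in rad, forces in N, time in s.
With the tool pointing down it reaches from about 0.275 to 0.75 m from the base axis. Payload 10.2 kg.
Tool frame: the origin (TCP) lies midway between the tips of the shut fingers; the grasp point (between the pads) lies 19 mm behind it (env.hold_point_z is the distance from the TCP to the grasp point, in m); z points along the fingers, y is the line along which they close (so a half turn about z gives the same grasp; the last joint's range is limited). The gripper opens to 85 mm and grips with 20 to 120 N. Pads are 22 mm wide; open, the fingers measure 114 mm over their backs; the gripper's body (76 mm by 85 mm) begins 54 mm behind the grasp point. The pads swing forward as they close: fully open they stand 13 mm farther back than shut.
Start: joints at [-0.223, 0.313, 1.498, -0, 1.331, -0.223], TCP at [0.525, -0, 0.231] pointing down, gripper open.
Joint ranges: [-2.94, 2.94], [-0.97, 2.17], [0.19, 2.56], [-1.23, 4.37], [0.02, 3.11], [-2.88, 2.88]. Speed limits (rad/s): [2.39, 2.39, 3.01, 3.14, 3.14, 3.14].

## Interface

Orientations are given as a unit quaternion [x, y, z, w].
In Python, from bench import env, optics, hand_in gives the robot as it stands (env), with the cameras (optics) and the job as plain functions. Calls block until the motion is done:
- env.reach(position, orientation): joint-space move of the TCP to a pose.
- env.movel(position, velocity=0.15, frame=None, guard=None): straight line of the TCP; frame=None keeps the orientation; velocity is the mean speed in m/s. With guard (N) it stops when the force on the tool has changed by that much, and returns True; else False.
- env.set_joints(angles): joint-space move.
- env.release() and env.close_gripper(effort=None): open the fingers fully, or close them until they stop; effort is the grip in N (None keeps the last).
- env.hold(seconds).
- env.ik(position, orientation): joint angles nearest the present ones, or None.
- env.sense(): the state.
- optics.grab_frame(name): name is "scene" or "side" or "wrist"; returns a dict with "frame" (480x640x3 uint8, red, green, blue), "mtx" (3x3 intrinsics, pixels), "k1" (the pictures are not rectified: a ray, as slopes to the right and down, at radius r is drawn at 1 + k1 r^2 times it, then the intrinsics apply), "view" (4x4, takes a point from world to camera coordinates). Camera axes: x right, y down, z forward; pixel columns grow to the right and rows downward; lengths in m; the calibration is good to about 2 mm. A picture is of the moment at which its call begins. There is no depth.
A pose or a line that the arm cannot do raises env.MotionError and nothing moves.
- hand_in(): hands the job in; it is judged then, once.
The state is a dict: "clock": time; "joints": joint angles; "qvel": joint speeds; "joint_efforts": joint torques, N m; "position": TCP position; "ee_rot": TCP orientation; "contact_force": force on the tool from outside, world axes, zero at the start; "ft_torque": the same for the moment, N m; "finger_gap": opening from 0.0 (shut) to 1.0 (fully open); "gripper_force": force on a finger pad.
Only numpy, scipy, OpenCV 4.12 (cv2) and the standard library are available. Lean on these libraries where they do the work, as an engineer would, in place of code of your own. Each camera call takes 0.05 s, during which the arm holds its last target. There are 200 camera calls.

## Task

Pick up the probe lying on the bench, lay it in the sloping cradle with its T-shaped foot down against the end stop, and let go of it there; then take it anew by the top of its handle. Set it upright in the dock, foot through the slot and handle standing on the plate, and turn it a quarter turn either way so that the foot is locked crosswise under the plate, then let go. Leave the other things standing where they are.

Things in the scene. Friction and masses are not known exactly. Their poses are not given: they have to be found in the camera images.
- probe: Loose probe on the bench, 142 mm, 105-210 g: square grey handle 22x22x120 mm, round steel neck 10 mm dia x 14, steel T-bar foot 34x8x8. x: foot to top; y: along T-bar; z: up as it lies at the start (any yaw). Origin in the underside; the probe's axis is y=0, z=11 mm. Along x (mm): T-bar -80 to -72 (end face -80), neck to -58, handle to 62; centre of mass about -5.
- probe_foot (a point): Centre of the probe's T-bar, on its axis, 4 mm from the foot's end face.
- probe_top (a point): Centre of the handle's end face, on the probe's axis; 138 mm from probe_foot.
- cradle: Fixed aluminium cradle, 100 mm high, on a dark base 124x64x10 mm. Origin: centre of the base's underside. +x: horizontal direction in which its bed rises at 45 deg; y: across. Bed: bar 16 mm wide, 92 mm long, for a handle face to lie on (T-bar along y, handle top uppermost), with a 44 mm wide stop plate at its foot, square to it, that catches the foot's end face.
- cradle_foot (a point): Where probe_foot lies when seated: (-39, 0, 43) mm in the cradle's frame. The seated axis runs from here to cradle_top, 11 mm above the bed; the stop's face is 4 mm farther down. Friction may keep the probe from sliding down: set it down within a few mm of the stop.
- cradle_top (a point): Seated place of probe_top: (58, 0, 140) mm in the cradle's frame. Two side cheeks stand 28 to 58 mm up the bed from the stop, 27 mm apart, flared to 50 mm over all, reaching 17 mm above the axis; the T-bar cannot pass between them, so lift the probe out square to the bed. From 58 mm up the handle's sides are free, from 92 to 142 mm it sticks out free all round.
- dock: Fixed hollow dock 110x90 mm (x, y), 48 mm high, grey sides, steel top plate 8 mm thick with one slot 42 mm long (along x), 14 mm wide, chamfered 1.5 mm; two dark lines on it point along y. Inside 100x80 mm, empty to the bench. Origin: centre of the underside. With the handle standing on the plate, the T-bar's centre is 30 mm up, 6 mm of air between T-bar and plate. Locked: T-bar along y.
- dock_slot (a point): Centre of the slot at the top face of the plate, 48 mm above the bench. The work stands in front of a fixed wall shelf: its front edge is at x = 0.62 m, its underside 0.47 m above the bench (0.56 m right of y = -0.22), so a wrist leaning forward can strike it.
- dishes: Bystander: stack of three tan dishes, 62 mm across, 35 mm high (43 mm to be safe), loose, close to one side of the probe's lower half. Origin: centre of underside
- tape: Bystander: roll of labelling tape, 52 mm across, 19 mm high, loose, close to the other side of the probe. Origin: centre of underside
- tube: Bystander: 50 ml capped tube standing on the bench, 36 mm across, 116 mm high, loose. Origin: centre of underside
- bottle: Bystander: capped reagent bottle standing on the bench, 52 mm across, 85 mm high, loose. Origin: centre of underside

How it is judged:
On the way, in this order (a step that is already met when the one before it is completed fails the run):
1. the probe lies in the cradle, foot at the end stop and handle top at the upper end (each within 15 mm of its place), at rest and let go (distance between probe_foot and cradle_foot below 0.015 m and distance between probe_top and cradle_top below 0.015 m and contact force between the fingers and probe below 0.05 N and linear speed of probe below 0.03 m/s), for 0.2 s.
2. the probe is upright with its foot through the dock's slot and under the plate, not yet turned (T-bar within 30 degrees of the slot) (horizontal distance between probe_foot and dock_slot below 0.006 m and z of probe_foot in the frame of dock between 0.022 and 0.0365 m and angle between probe's own x axis and vertical below 0.15 rad and angle between the y axis of probe and the x axis of dock, either way round below 0.52 rad), for 0.05 s.
At the end, for the whole second after the job is handed in: The probe stands upright (within 8.5 degrees) in the dock, handle on the plate (T-bar centre below 34 mm), foot under the plate within 6 mm of the slot's centre and turned crosswise to the slot (within 17 degrees), at rest and let go; dishes, tape, tube and bottle are where they were (horizontal distance between probe_foot and dock_slot below 0.006 m and z of probe_foot in the frame of dock between 0.022 and 0.0365 m and angle between probe's own x axis and vertical below 0.15 rad and angle between the y axis of probe and the y axis of dock, either way round below 0.3 rad and z of probe_foot in the frame of dock below 0.034 m and height (world z) of probe_top above 0.14 m and linear speed of probe below 0.02 m/s); the robot touches nothing.
It fails at once if the stack of dishes is shifted by more than 20 mm or tipped over (distance of dishes from where it was at the start of the episode above 0.02 m or angle between dishes's own z axis and vertical above 0.3 rad).
It fails at once if the tape roll is shifted by more than 20 mm or tipped over (distance of tape from where it was at the start of the episode above 0.02 m or angle between tape's own z axis and vertical above 0.3 rad).
It fails at once if the tube is shifted by more than 20 mm or tipped over (distance of tube from where it was at the start of the episode above 0.02 m or angle between tube's own z axis and vertical above 0.3 rad).
It fails at once if the bottle is shifted by more than 20 mm or tipped over (distance of bottle from where it was at the start of the episode above 0.02 m or angle between bottle's own z axis and vertical above 0.3 rad).
It also fails if it takes over 67 s, if anything falls off the work surface, if the arm or the gripper's body presses on something with over 40 N, if the wrist force passes 120 N, or if a joint passes its speed limit or range.

## Working session

There is one attempt and no reset: what is moved stays moved. The work goes in short steps, each a Python script; the robot and the scene stay as the last script left them, time stands still between calls to the robot, and variables do not carry over. Pictures are saved under pics/ and viewed, at most 12 in all, crops included, and the job is handed in when it is done.

```bash
ls; mkdir -p pics
python3 - <<'E'
from bench import env, optics, hand_in
import cv2,numpy as np
s=env.sense();print(s['clock'],s['position'],env.hold_point_z)
for n in ("scene","side","wrist"):
    f=optics.grab_frame(n);cv2.imwrite(f'pics/{n}0.png',f['frame'][:,:,::-1]);print(n,f['mtx'].tolist(),f['k1'],np.round(f['view'],4).tolist())
E
```

```text
bench.py
pics
0.0 [5.24747889e-01 3.57115050e-05 2.30737095e-01] 0.0187
scene [[613.712485474134, 0.0, 326.29008432448876], [0.0, 613.712485474134, 241.51672611693257], [0.0, 0.0, 1.0]] -0.1938263862987814 [[-0.9988, -0.0495, 0.0043, 0.5056], [-0.0457, 0.8807, -0.4715, 0.0612], [0.0196, -0.4711, -0.8819, 1.3523], [0.0, 0.0, 0.0, 1.0]]
side [[454.75084686389613, 0.0, 319.07944424824564], [0.0, 454.75084686389613, 240.91053556420863], [0.0, 0.0, 1.0]] -0.011305867293080007 [[0.9929, -0.1182, -0.0143, -0.4994], [-0.0584, -0.3788, -0.9236, 0.1353], [0.1037, 0.9179, -0.383, 1.1762], [0.0, 0.0, 0.0, 1.0]]
wrist [[404.25606982488176, 0.0, 319.24372343054426], [0.0, 404.25606982488176, 238.74336469133937], [0.0, 0.0, 1.0]] -0.09077160745204249 [[1.0, 0.0003, -0.0, -0.5256], [0.0003, -0.9619, 0.2734, -0.0351], [0.0001, -0.2734, -0.9619, 0.3772], [0.0, 0.0, 0.0, 1.0]]
```

View pics/scene0.png

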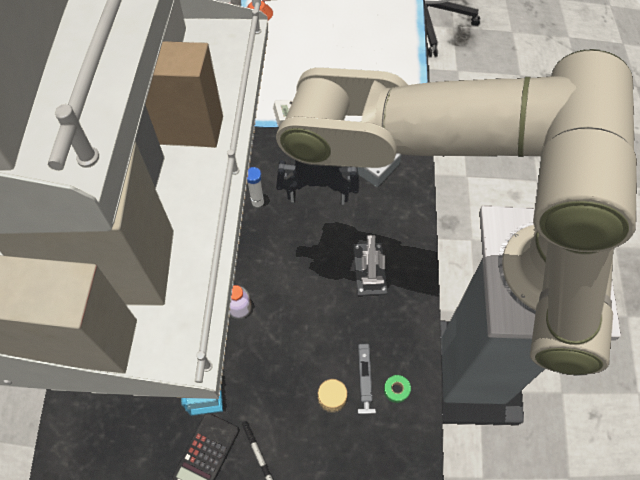

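View pics/side0.png

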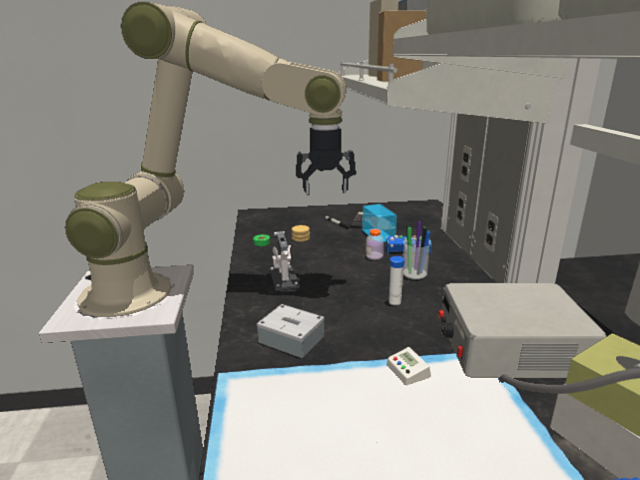

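View pics/wrist0.png

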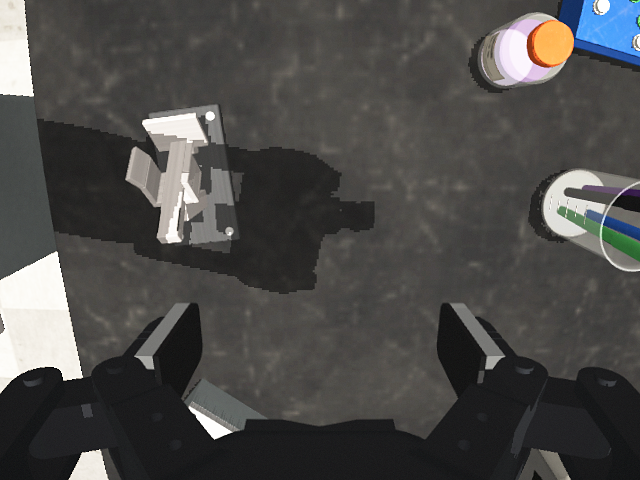

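The scene view shows the probe lying along world y: top at about (364,346), T-bar at (367,408). The dishes are at (332,395) and the tape at (398,388). The cradle is at (371,265) with its stop towards +y. The dock is partly hidden by the arm in this view, but the side view shows it at (291,328). The wrist view shows the cradle at (185,175).

```bash
cat > h.py <<'E'
from bench import env, optics, hand_in
import cv2,numpy as np
from scipy.spatial.transform import Rotation as R
def cam(f):
    V=np.array(f['view']);return V[:3,:3],-V[:3,:3].T@V[:3,3]
def ray(f,px):
    k=f['k1'];p=cv2.undistortPoints(np.array([[px]],float),f['mtx'],np.array([k,0,0,0,0.]))[0,0]
    # exact: x_d = x(1+k r^2), cv2 model identical
    M,c=cam(f);d=M.T@np.array([p[0],p[1],1]);return c,d/np.linalg.norm(d)
def onz(f,px,z):
    c,d=ray(f,px);return c+d*(z-c[2])/d[2]
def tri(fs,pxs):
    A=np.zeros((3,3));b=np.zeros(3);rs=[ray(f,p) for f,p in zip(fs,pxs)]
    for c,d in rs:
        P=np.eye(3)-np.outer(d,d);A+=P;b+=P@c
    x=np.linalg.solve(A,b);return x,[float(np.linalg.norm(np.cross(x-c,d))) for c,d in rs]
def proj(f,X):
    V=np.array(f['view']);p=V[:3,:3]@np.asarray(X)+V[:3,3];a=p[:2]/p[2];a=a*(1+f['k1']*(a@a));return f['mtx'][:2,:2]@a+f['mtx'][:2,2]
def quat(z,y):
    z=np.array(z,float);z/=np.linalg.norm(z);y=np.array(y,float);y-=z*(y@z);y/=np.linalg.norm(y)
    return R.from_matrix(np.stack([np.cross(y,z),y,z],1)).as_quat()
def snap(n,name):
    f=optics.grab_frame(n);cv2.imwrite(f'pics/{name}.png',f['frame'][:,:,::-1]);np.save(f'pics/{name}.npy',f,allow_pickle=True);return f
def load(name): return np.load(f'pics/{name}.npy',allow_pickle=True).item()
E
python3 - <<'E'
from h import *
s=env.sense();print(R.from_quat(s['ee_rot']).as_matrix().round(2).tolist())
f=snap('scene','s1');g=snap('side','d1');w=snap('wrist','w1')
print('cam',cam(w)[1],cam(f)[1])
for n,p,z in [('foot',(367,408),.011),('top',(364,346),.022),('dish',(332,395),.035),('tape',(398,388),.019),('cradle',(371,290),.01)]: print(n,onz(f,p,z).round(3))
for n,p,z in [('dock',(291,325),.048),('tube',(395,302),0),('bottle',(375,256),0),('dish',(301,230),.035),('tape',(262,240),.019),('cr',(285,285),.01)]: print(n,onz(g,p,z).round(3))
# candidate view poses
for p in [(.36,.30,.25),(.40,.30,.25),(.36,.02,.3),(.36,-.22,.25),(.36,-.28,.25)]:
  for y in ((1,0,0),(-1,0,0)):
    q=env.ik(p,quat((0,0,-1),y));print(p,y,None if q is None else np.round(q,2))
E
```

```text
[[-0.0, 1.0, -0.0], [1.0, 0.0, 0.0], [0.0, -0.0, -1.0]]
cam [0.52563844 0.06950118 0.37271735] [0.48128533 0.60823785 1.21922773]
foot [0.409 0.331 0.011]
top [0.419 0.206 0.022]
dish [0.48  0.314 0.035]
tape [0.349 0.29  0.019]
cradle [0.406 0.075 0.01 ]
dock [ 0.411 -0.283  0.048]
tube [ 0.674 -0.142  0.   ]
bottle [0.688 0.131 0.   ]
dish [0.479 0.292 0.035]
tape [0.352 0.264 0.019]
cr [ 0.41  -0.033  0.01 ]
(0.36, 0.3, 0.25) (1, 0, 0) [ 0.44  0.17  1.63 -0.    1.34  0.44]
(0.36, 0.3, 0.25) (-1, 0, 0) [ 0.44  0.17  1.63 -0.    1.34 -2.7 ]
(0.4, 0.3, 0.25) (1, 0, 0) [ 0.41  0.24  1.54 -0.    1.36  0.41]
(0.4, 0.3, 0.25) (-1, 0, 0) [ 0.41  0.24  1.54 -0.    1.36 -2.73]
(0.36, 0.02, 0.3) (1, 0, 0) [-0.27 -0.11  1.79 -0.    1.46 -0.27]
(0.36, 0.02, 0.3) (-1, 0, 0) [-0.27 -0.11  1.79 -0.    1.46  2.87]
(0.36, -0.22, 0.25) (1, 0, 0) [-0.83  0.07  1.75 -0.    1.33 -0.83]
(0.36, -0.22, 0.25) (-1, 0, 0) [-0.83  0.07  1.75 -0.    1.33  2.31]
(0.36, -0.28, 0.25) (1, 0, 0) [-0.92  0.15  1.66 -0.    1.34 -0.92]
(0.36, -0.28, 0.25) (-1, 0, 0) [-0.92  0.15  1.66 -0.    1.34  2.22]
```

Run:
```python
from h import *
q=quat((0,0,-1),(1,0,0))
for n,p in [('dA',(.45,-.35,.26)),('dB',(.38,-.33,.26)),('cA',(.38,-.03,.32)),('cB',(.45,-.03,.28)),('pA',(.45,.19,.26)),('pB',(.38,.19,.26))]:
    env.reach(p,q);env.hold(.15);snap('wrist',n)
snap('scene','s2');print(env.sense()['clock'])
im=lambda n:cv2.resize(cv2.imread(f'pics/{n}.png')[:340],(400,212))
cv2.imwrite('pics/mont.png',np.vstack([np.hstack([im(a+'A'),im(a+'B')]) for a in 'dc']))
cv2.imwrite('pics/montp.png',np.hstack([im('pA'),im('pB')]))
```

```text
6.1417
```

View pics/mont.png

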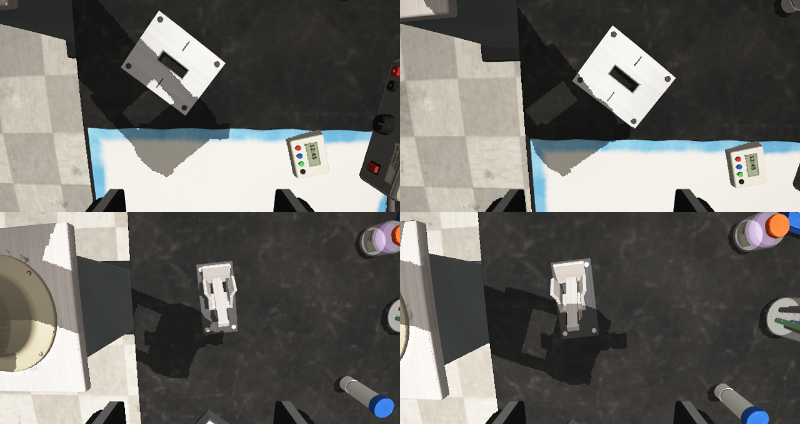

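View pics/montp.png

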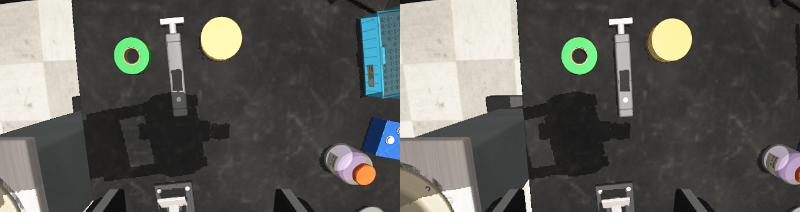

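The montages (1.6 px per shown px) show:
- **Dock:** slot at about (277,104) in dA and (358,125) in dB, with four screws round it.
- **Cradle:** about (347,135) in cA and (277,135) in cB (full-size px).
- **Probe:** T-bar at (275,32) in pA and (354,35) in pB.

Next I'll zoom in for precise points.

Run:
```python
import cv2,numpy as np
def c(n,x,y,w,h,s): return cv2.resize(cv2.imread(f'pics/{n}.png')[y:y+h,x:x+w],None,fx=s,fy=s,interpolation=cv2.INTER_CUBIC)
cv2.imwrite('pics/z1.png',np.hstack([c('cA',300,70,100,150,4),c('cB',230,60,100,150,4)]))
cv2.imwrite('pics/z2.png',np.vstack([np.hstack([c('dA',180,10,200,190,2),c('dB',260,30,200,190,2)]),np.hstack([cv2.rotate(c('pA',240,20,70,170,2.35),0),cv2.rotate(c('pB',315,20,70,170,2.35),0)])]))
print(cv2.imread('pics/z2.png').shape)
```

```text
(544, 800, 3)
```

View pics/z1.png

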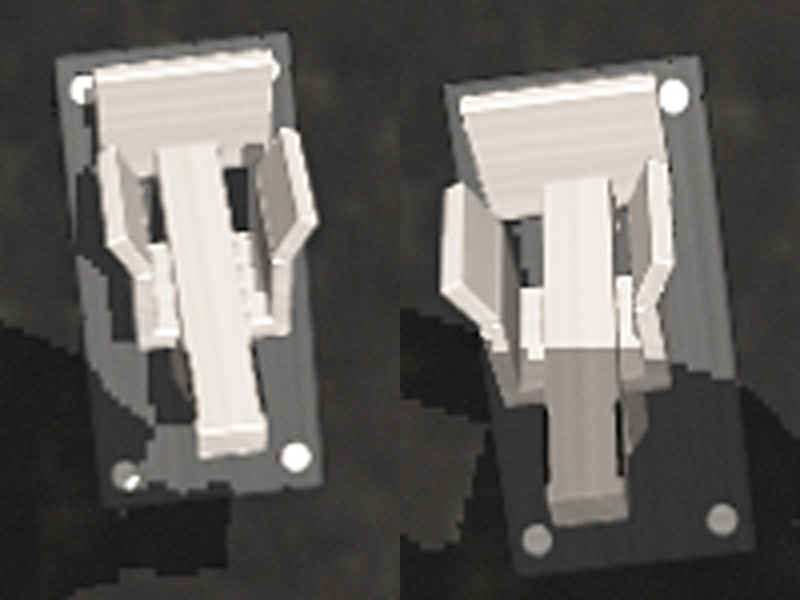

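View pics/z2.png

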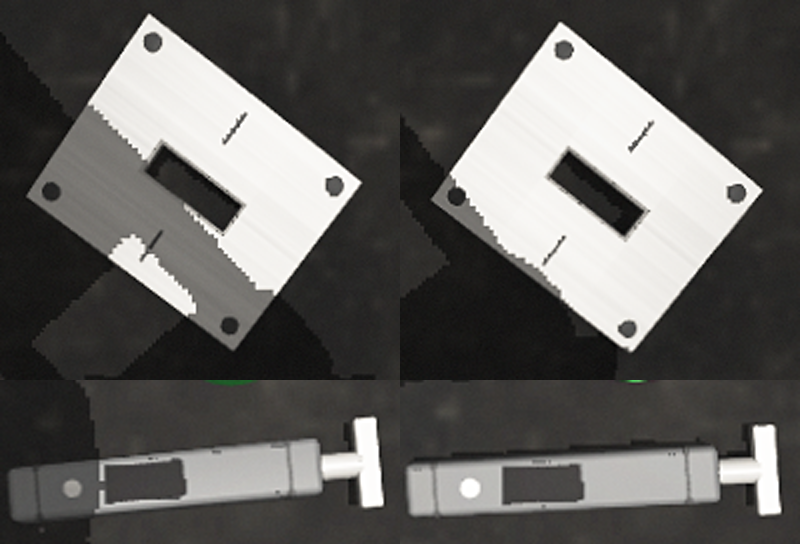

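The zooms give the cradle base corners, bed end edge, dock screws and slot corners, and the probe's T-bar, handle and dot. Now I'll triangulate them.

```bash
cat > meas.py <<'E'
from h import *
np.set_printoptions(precision=4,suppress=True)
def T(a,b,A,B,names=None):
    fa,fb=load(a),load(b);out=[]
    for p,q in zip(A,B):
        x,r=tri([fa,fb],[p,q]);print(x,round(max(r)*1e3,2));out.append(x)
    return np.array(out)
c4=lambda P,o:[(x/4+o[0]-.4,y/4+o[1]-.4) for x,y in P]
c2=lambda P,o:[(x/2+o[0]-.25,y/2+o[1]-.25) for x,y in P]
cp=lambda P,o:[((y-380)/2.35+o[0]-.3,(399-x)/2.35+o[1]-.3) for x,y in P]
print('cradle base')
C=T('cA','cB',c4([(56,58),(287,33),(323,484),(106,508)],(300,70)),c4([(45,86),(297,57),(353,548),(120,575)],(230,60)))
print('mean',C.mean(0),'xdir',(C[2]+C[3]-C[0]-C[1])/2)
print('bed end'); E=T('cA','cB',c4([(198,434),(266,427)],(300,70)),c4([(149,500),(227,488)],(230,60)))
print('dock screws/slot')
D=T('dA','dB',c2([(153,41),(334,186),(230,326),(51,191)],(180,10)),c2([(164,50),(336,193),(227,329),(56,196)],(260,30)));print(D.mean(0))
S=T('dA','dB',c2([(161,141),(245,206),(223,234),(145,172)],(180,10)),c2([(168,148),(249,211),(226,240),(147,178)],(260,30)));print(S.mean(0),(S[1]+S[2]-S[0]-S[3])/2)
print('probe: bar outer L,R; handle foot L,R; handle top L,R; dot')
P=T('pA','pB',cp([(374,416),(383,506),(318,439),(322,493),(8,469),(14,521),(72,489)],(240,20)),cp([(372,425),(379,513),(318,446),(319,500),(8,463),(8,516),(70,488)],(315,20)))
pts=[(374,416),(383,506),(318,439),(322,493),(8,469),(14,521),(72,489)]
for n,L,o in [('pA',pts,(240,20)),('pB',[(372,425),(379,513),(318,446),(319,500),(8,463),(8,516),(70,488)],(315,20))]:
    print(n,[onz(load(n),p,z)[:2].round(4).tolist() for p,z in zip(cp(L,o),[.015]*2+[.022]*5)])
for n,o,L in [('cA',(300,70),[(56,58),(287,33),(323,484),(106,508)]),('cB',(230,60),[(45,86),(297,57),(353,548),(120,575)])]:
    b=np.array([onz(load(n),p,.01) for p in c4(L,o)]);print(n,b.mean(0),(b[2]+b[3]-b[0]-b[1])/2,(b[1]+b[2]-b[0]-b[3])/2)
E
python3 meas.py
```

```text
cradle base
[0.3753 0.0808 0.0107] 0.01
[0.4364 0.0872 0.0102] 0.14
[ 0.4498 -0.033   0.0111] 0.14
[ 0.3889 -0.0406  0.0072] 0.06
mean [0.4126 0.0236 0.0098] xdir [ 0.0135 -0.1208 -0.0013]
bed end
[ 0.4082 -0.0084  0.0941] 0.1
[ 0.424  -0.0068  0.091 ] 0.47
dock screws/slot
[ 0.4002 -0.2043  0.0483] 0.2
[ 0.4747 -0.2614  0.047 ] 0.1
[ 0.4301 -0.3208  0.0446] 0.05
[ 0.355  -0.2631  0.0474] 0.12
[ 0.415  -0.2624  0.0468]
[ 0.4024 -0.2434  0.0473] 0.09
[ 0.4373 -0.2695  0.0478] 0.28
[ 0.4278 -0.2814  0.0486] 0.1
[ 0.394  -0.2554  0.0392] 0.26
[ 0.4153 -0.2624  0.0457] [ 0.0344 -0.0261  0.0049]
probe: bar outer L,R; handle foot L,R; handle top L,R; dot
[0.395  0.3405 0.0164] 0.13
[0.4288 0.3444 0.0115] 0.16
[0.4031 0.3207 0.0159] 0.32
[0.4238 0.3216 0.0156] 0.04
[0.4116 0.2013 0.015 ] 0.45
[0.433  0.2029 0.0175] 0.71
[0.4208 0.2272 0.0198] 0.08
pA [[0.3948, 0.341], [0.429, 0.3438], [0.4039, 0.3194], [0.4242, 0.3206], [0.4123, 0.2019], [0.4333, 0.2043], [0.4209, 0.2273]]
pB [[0.3951, 0.3407], [0.4283, 0.3435], [0.4028, 0.32], [0.4231, 0.3205], [0.4111, 0.2028], [0.4324, 0.2029], [0.4205, 0.2275]]
cA [0.4126 0.0237 0.01  ] [ 0.0136 -0.1208  0.    ] [0.0611 0.0067 0.    ]
cB [0.4127 0.0237 0.01  ] [ 0.0138 -0.1205 -0.    ] [ 0.0608  0.0066 -0.    ]
```

```bash
cat > g.py <<'E'
from h import *
a=np.radians(-83.55);xc=np.array([np.cos(a),np.sin(a),0]);Z=np.array([0,0,1.]);yc=np.cross(Z,xc)
O=np.array([.4127,.0237,0]);u=(xc+Z)/2**.5;n=(Z-xc)/2**.5
F=O-.039*xc+.043*Z            # seated probe_foot (s=4)
axis=lambda s:F+(s-.004)*u
b=np.radians(-85.5);up=np.array([np.cos(b),np.sin(b),0]);yp=np.cross(Z,up)
P0=np.array([.4178,.2637,0])  # probe origin
d=np.radians(-37.45);xd=np.array([np.cos(d),np.sin(d),0]);yd=np.cross(Z,xd);DK=np.array([.4151,-.2624,.048])
QG=quat(-Z,yp);QC=quat(-n,yc)
S1=.115                        # first grasp station along probe from end face
E
python3 - <<'E'
from g import *
for n_,px,z in [('tapeA',(210,88),.019),('dishA',(354,62),.035)]: print(n_,onz(load('pA'),px,z))
def t(l,p,q):
    r=env.ik(p,q);print(l,np.round(p,3),None if r is None else np.round(r,2))
G=P0+(S1-.08)*up
t('grasp',G+.005*Z,QG);t('lift',G+.2*Z,QG)
for h in (0,.07,.12):t('place',axis(S1)+h*n+.006*-n,QC)
print(env.ik(axis(S1),quat(-n,-yc)))
for sg in (1,-1):
  q2=quat(-u,sg*yc)
  for s in (.093,.2):t(f're{sg}',axis(s),q2)
  t('lift',axis(.093)+.06*n,q2);t('lift',axis(.093)+.1*n,q2)
for y in (xd,-xd,yd,-yd):
  for z in (.15,.25):t('dock',DK*[1,1,0]+z*Z,quat(-Z,y))
print(env.sense()['joints'])
E
```

```text
tapeA [0.35282962 0.29156026 0.019     ]
dishA [0.48151598 0.3106253  0.035     ]
grasp [0.421 0.229 0.005] [ 0.25  0.53  1.86 -0.    0.74  0.17]
lift [0.421 0.229 0.2  ] [ 0.25  0.24  1.68 -0.    1.22  0.17]
place [ 0.418 -0.02   0.117] [ 0.11  0.38  1.99 -0.96  1.04  0.62]
place [0.412 0.029 0.167] [ 0.22  0.31  1.91 -0.86  1.2   0.56]
place [0.408 0.065 0.202] [ 0.3   0.29  1.83 -0.8   1.32  0.52]
[ 0.11723298  0.37146554  1.98315296 -0.95238232  1.05079867 -2.52539532]
re1 [ 0.415 -0.     0.106] [-0.64  0.47  1.87  0.55  1.42 -1.01]
re1 [ 0.424 -0.075  0.182] [-0.75  0.42  1.7   0.48  1.66 -0.98]
lift [0.411 0.042 0.148] [-0.57  0.36  1.9   0.59  1.46 -0.92]
lift [0.407 0.07  0.177] [-0.52  0.29  1.9   0.61  1.49 -0.85]
re-1 [ 0.415 -0.     0.106] [-0.64  0.47  1.87  0.55  1.42  2.13]
re-1 [ 0.424 -0.075  0.182] [-0.75  0.42  1.7   0.48  1.66  2.16]
lift [0.411 0.042 0.148] [-0.57  0.36  1.9   0.59  1.46  2.22]
lift [0.407 0.07  0.177] [-0.52  0.29  1.9   0.61  1.49  2.29]
dock [ 0.415 -0.262  0.15 ] [-0.8   0.32  1.71 -0.    1.11 -0.15]
dock [ 0.415 -0.262  0.25 ] [-0.8   0.22  1.56 -0.    1.35 -0.15]
dock [ 0.415 -0.262  0.15 ] None
dock [ 0.415 -0.262  0.25 ] None
dock [ 0.415 -0.262  0.15 ] [-0.8   0.32  1.71 -0.    1.11 -1.72]
dock [ 0.415 -0.262  0.25 ] [-0.8   0.22  1.56 -0.    1.35 -1.72]
dock [ 0.415 -0.262  0.15 ] [-0.8   0.32  1.71 -0.    1.11  1.42]
dock [ 0.415 -0.262  0.25 ] [-0.8   0.22  1.56 -0.    1.35  1.42]
[ 1.85580341e-01  6.75289698e-02  1.72136225e+00 -1.17318858e-05
  1.35301567e+00  1.86260992e-01]
```

Run:
```python
from g import *
G=P0+(S1-.08)*up
env.reach(G+.09*Z,QG)
print(env.movel(G+.006*Z,velocity=.1,guard=8),env.sense()['position'])
env.close_gripper(60);s=env.sense();print(s['position'],s['finger_gap'],s['gripper_force'],s['contact_force'])
env.movel(G+.15*Z,velocity=.2)
zt=.006
T=axis(S1+.003)+(zt-.011)*n      # TCP = axis - toolz*(zt-.011); toolz=-n
env.reach(T+.08*n,QC);env.hold(.1)
snap('side','d3');snap('scene','s3');s=env.sense();print(s['clock'],s['position'],T+.08*n,s['finger_gap'],s['contact_force'])
im=np.hstack([cv2.imread('pics/d3.png')[150:350,180:380],cv2.imread('pics/s3.png')[180:380,280:480]])
cv2.imwrite('pics/m3.png',cv2.resize(im,None,fx=2,fy=2))
```

```text
False [0.42094786 0.22892189 0.00660865]
[0.4207873  0.22887549 0.00633749] 0.2413021240243348 59.727054834365845 [-1.0860359   0.47772957  6.03089636]
10.375 [0.41149276 0.0352896  0.17651383] [0.4114168  0.03505053 0.17664318] 0.24251383745484134 [ 0.08116727  0.60959612 -0.32189615]
```

View pics/m3.png

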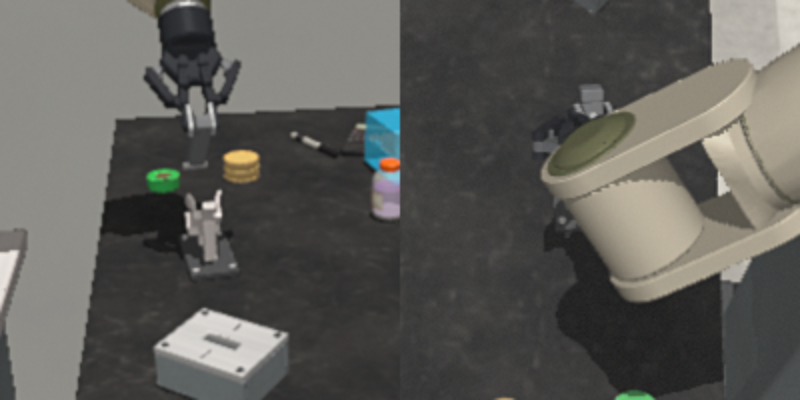

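The side crop shows the probe held tilted over the cradle, T-bar towards +y at about (195,163). I'll set it down under guard.

Run:
```python
from g import *
zt=.0063
T=axis(S1+.003)+(zt-.011)*n
env.movel(T+.012*n,velocity=.12)
hit=env.movel(T-.003*n,velocity=.03,guard=5);s=env.sense();p=np.array(s['position'])
print(hit,(p-T)@n,(p-T)@u,(p-T)@yc,s['contact_force'])
# slide gently down to the stop
if hit: env.movel(p+.001*n,velocity=.03)
h2=env.movel(np.array(env.sense()['position'])-.005*u,velocity=.03,guard=6);s=env.sense();p=np.array(s['position'])
print(h2,(p-T)@n,(p-T)@u,s['contact_force'])
env.release();env.hold(.2)
env.movel(p+.11*n,velocity=.2)
env.hold(.1);s=env.sense();print(s['clock'],s['finger_gap'],s['gripper_force'],s['contact_force'])
snap('side','d4');snap('scene','s4');snap('wrist','w4')
im=np.hstack([cv2.resize(cv2.imread('pics/d4.png')[190:310,230:350],(400,400)),cv2.resize(cv2.imread('pics/w4.png'),(400,300),interpolation=cv2.INTER_AREA)[:, :] if False else cv2.resize(cv2.imread('pics/w4.png'),(400,400))])
cv2.imwrite('pics/m4.png',im)
```

```text
True -0.0006373647438488873 0.0001827015070756608 8.370918131961325e-05 [-3.30765315  5.05345721  6.58185174]
True -3.6146732052340775e-06 -0.0034631731126530106 [-0.16791873 -3.47884146  1.81984855]
13.65 1.0023420832418353 0.0 [ 0.39655605 -0.8847403   0.60116163]
```

View pics/m4.png

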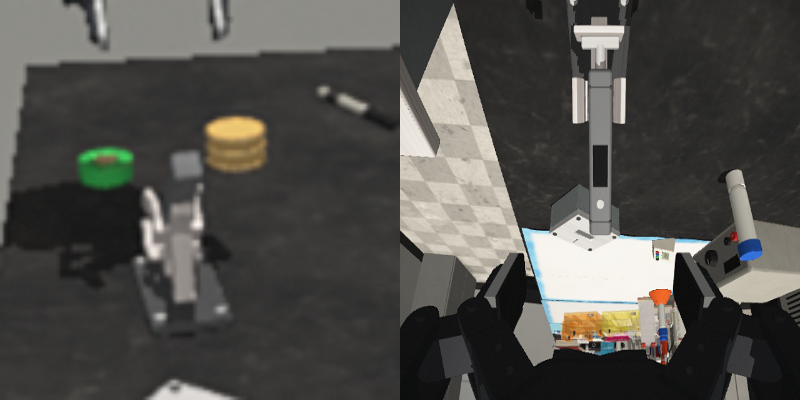

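The probe is seated: T-bar at the stop, handle between the cheeks. The other things are untouched. Now I'll regrip it by the top.

Run:
```python
from g import *
Q2=quat(-u,yc)
env.reach((.42,-.03,.30),quat(-Z,yc))
env.reach(axis(.18),Q2)
print(env.movel(axis(.100),velocity=.12,guard=8))
env.close_gripper(70);s=env.sense();p=np.array(s['position']);e=p-axis(.1)
print(s['finger_gap'],s['gripper_force'],e@u,e@n,e@yc,s['contact_force'])
env.movel(p+.07*n,velocity=.12)
env.movel(p+.07*n+.11*Z,velocity=.2)
QD=quat(-Z,xd)
env.reach(DK*[1,1,0]+.25*Z,QD);env.hold(.2)
snap('side','d5');snap('scene','s5');s=env.sense();print(s['clock'],s['position'],s['finger_gap'],s['contact_force'])
im=np.hstack([cv2.resize(cv2.imread('pics/d5.png')[200:380,200:380],(400,400)),cv2.resize(cv2.imread('pics/s5.png')[90:270,280:460],(400,400))])
cv2.imwrite('pics/m5.png',im)
```

```text
False
0.24607934820021138 68.33805084228516 0.00023598014337448012 -8.051789911565977e-05 4.829413560372101e-06 [-0.39187297 -3.35126932  2.15684819]
19.65 [ 0.41518961 -0.26203517  0.24994105] 0.2483940942719966 [-0.83022248  0.32218261 -0.42580801]
```

View pics/m5.png

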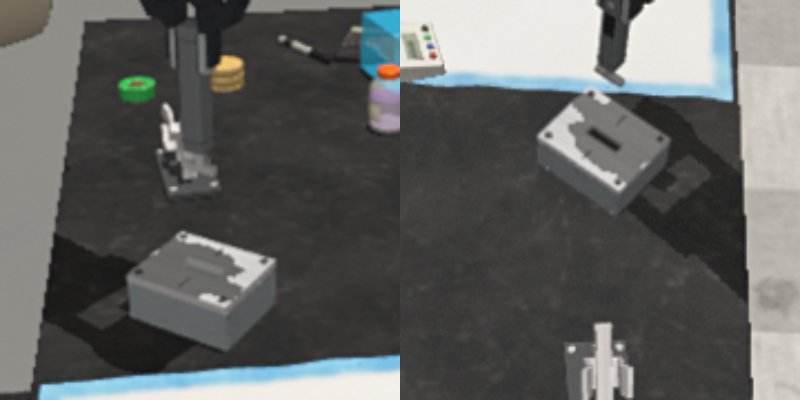

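Run:
```python
from g import *
s=env.sense();p=np.array(s['position']);Rt=R.from_quat(s['ee_rot']).as_matrix()
f=load('s5');g=load('d5');ft=p+.0962*Rt[:,2];print(ft,Rt[:,2].round(4))
for e in (-.017,0,.017): print('pred scene crop',(proj(f,ft+e*Rt[:,1])-[280,90])*400/180,'side',(proj(g,ft+e*Rt[:,1])-[200,200])*400/180)
a=cv2.resize(cv2.imread('pics/d5.png')[245:290,260:310],None,fx=8,fy=8,interpolation=cv2.INTER_CUBIC)
b=cv2.resize(cv2.imread('pics/s5.png')[95:140,350:400],None,fx=8,fy=8,interpolation=cv2.INTER_CUBIC)
for im,F_,o,c in((a,g,(260,245),0),(b,f,(350,95),0)):
  for e in (-.017,.017):
    for h in (-.004,.004):
      q=(proj(F_,ft+e*Rt[:,1]+h*Rt[:,2])-o+.5)*8-.5;cv2.circle(im,tuple(int(v) for v in q),3,(0,0,255),-1)
im=np.hstack([a,b]);im=np.clip(im.astype(float)*1.6,0,255).astype(np.uint8);cv2.imwrite('pics/m6.png',im)
```

```text
[ 0.41518662 -0.26199962  0.15374106] [-0.e+00  4.e-04 -1.e+00]
pred scene crop [221.19808245  83.6430009 ] side [185.09441751 161.91277328]
pred scene crop [207.71476607  74.90790474] side [200.46188183 165.97316364]
pred scene crop [194.33305109  66.25665098] side [216.1024801  170.10519265]
```

View pics/m6.png

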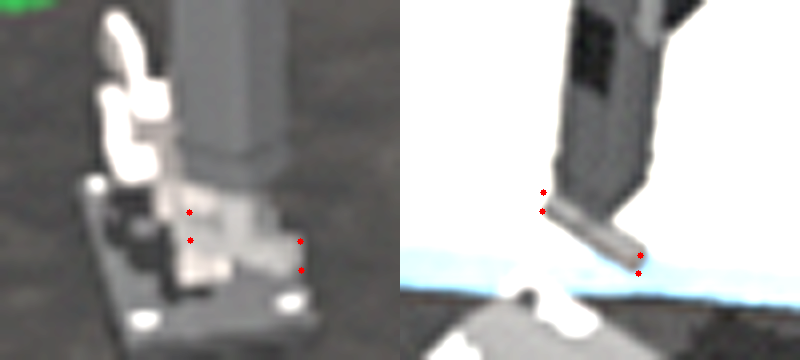

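The scene crop has the T-bar within about 1 px (1–2 mm) of the prediction, and the probe is upright. I'll insert it under guard.

Run:
```python
from g import *
B=DK*[1,1,0]
env.movel(B+.156*Z,velocity=.15);env.hold(.2)
hit=env.movel(B+.1235*Z,velocity=.025,guard=8);s=env.sense()
print(hit,s['position'],s['contact_force'],s['ft_torque'],s['finger_gap'],s['clock'])
```

```text
True [ 0.41512819 -0.26239686  0.12639972] [-1.14188083  0.12672289  5.42631665] [ 0.12732875  0.2331176  -0.03778581] 0.24412591005274772 21.7167
```

Contact came at TCP z = 0.1264, against 0.126 expected with the handle on the plate. Next: turn, seat and let go.

Run:
```python
from g import *
env.hold(.2)
p=np.array(env.sense()['position']);env.movel(p+.001*Z,velocity=.03)
j=np.array(env.sense()['joints'],float);j[5]+=np.pi/2;env.set_joints(j);env.hold(.2)
s=env.sense();print(s['contact_force'],s['ft_torque'])
print(env.movel(p-.0015*Z,velocity=.02,guard=4),env.sense()['position'])
env.release();env.hold(.3)
p=np.array(env.sense()['position']);env.movel(p+.12*Z,velocity=.15);env.hold(.1)
snap('wrist','w7');snap('side','d7');snap('scene','s7');s=env.sense();print(s['clock'],s['contact_force'])
im=np.hstack([cv2.resize(cv2.imread('pics/d7.png')[200:380,200:380],(400,400)),cv2.resize(cv2.imread('pics/s7.png')[90:270,280:460],(400,400))])
cv2.imwrite('pics/m7.png',im)
```

```text
[-0.45173144  0.30977126 -1.91959344] [-0.00424291  0.04224536  0.04174965]
True [ 0.41548566 -0.2627034   0.12634303]
26.1167 [-0.34727333  1.08239666  0.43713527]
```

View pics/m7.png

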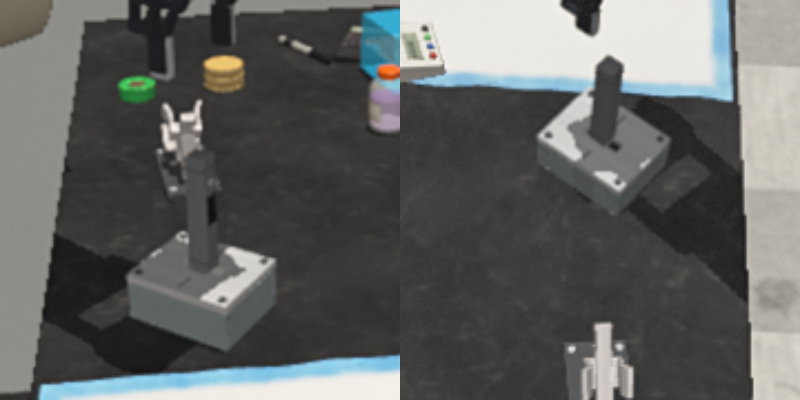

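The picture shows the handle standing upright on the plate, base at about (203,265) in the side crop, square to the dock and with the gripper clear. I'm handing in.

```bash
python3 -c "
from bench import env, optics, hand_in
print(hand_in())"
```

```text
the job is handed in; nothing more can be done
None
```

The probe was laid in the cradle, regripped by the top of its handle, set in the dock, turned a quarter turn and let go. In the last picture it stands upright on the plate with the gripper clear and the dishes, tape and bottle in view where they were. I handed the job in after about 26 s of the 67 s, and the hand-in call returned no verdict.

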